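# Right the axle stand and hold the crankset level over it

## Robot

A 7-joint arm with a two-finger parallel gripper is mounted at the origin on a cart in front of the work surface, level with it; the furniture and walls round the work are solid. World frame = base frame: x ahead of the robot, y to its left, z up, the work surface at z = 0. Lengths are in m, angles in rad, forces in N, time in s.
With the tool pointing down it reaches from about 0.425 to 0.95 m from the base axis. Payload 4.7 kg.
Tool frame: the origin (TCP) lies midway between the tips of the shut fingers; the grasp point (between the pads) lies 19 mm behind it; z points along the fingers, x is the direction in which the jaws open and shut, and the axes are right-handed (so a half turn about z gives the same grasp; the last joint's range is limited). The gripper opens to 85 mm and grips with 20 to 120 N. Pads are 22 mm wide; open, the fingers measure 114 mm over their backs; the gripper's body (76 mm by 85 mm) begins 54 mm behind the grasp point. The pads swing forward as they close: fully open they stand 13 mm farther back than shut.
Start: joints at [-1.142, 0.469, -0.049, 1.532, 0.024, 1.141, -0.082], TCP at [0.298, 0.606, 0.231] pointing down, gripper open.
Joint ranges: [-2.59, 2.59], [-0.33, 1.99], [-1.39, 1.29], [0.1, 2.45], [-1.04, 4.18], [0.21, 1.99], [-2.66, 2.66]. Speed limits (rad/s): [2.57, 2.57, 3.14, 3.14, 3.14, 3.14, 3.14].

## Interface

Orientations are given as a unit quaternion [x, y, z, w].
In Python, from workcell import robot gives the robot as it stands. The module is installed in compiled form; this text tells all that it offers.
- The arm moves only by the tool move_arm, never from a script. Its argument "targets" is a list of rows, each an object of numbers: "x", "y", "z": the shift along the world's x, y, z in mm; "rx", "ry", "rz": the turn, a rotation vector about the world's x, y, z in rad. A call has 1 to 5 rows; each row shifts and turns the commanded pose from where the row before left it; what a row does not reach is not made up. A row lasts 1/8 s, in which the tool goes at most 62.5 mm and 10.7 degrees, less where a joint would pass 70% of its speed; a pose out of reach is approached as far as the arm can. A call with a gripper value outside its range is refused whole. "claw" is the finger opening in mm, from 0 to 85.4, set as the call begins (left out, the last holds). The fingers move at their own pace and stop on an object; "grip_force" is the grip in N (left out, the last holds). Time passes only in rows, so rows that do not move let the fingers close. It gives the time, the measured TCP pose, the force and the opening at its end, in the units of the state.
- robot.read_state(): the state, without advancing time (a new reading comes with each control period).
- robot.read_camera(name): name is "scene" or "top" or "wrist"; returns a dict with "frame" (420x560x3 uint8, red, green, blue), "camera_matrix" (3x3 intrinsics, pixels), "rvec" (rotation vector, rad) and "tvec" (3), from world to camera coordinates, as OpenCV has them. Camera axes: x right, y down, z forward; pixel columns grow to the right and rows downward; lengths in m; the calibration is good to about 2 mm. The wrist camera is an equidistant fisheye: a pixel r from the principal point sees the ray r / f radians off the axis. A picture is of the moment at which its call begins. There is no depth.
- robot.close_job(): hands the job in, once; it reports no verdict.
The state is a dict: "clock": time; "joint_positions": joint angles; "qd": joint speeds; "effort": joint torques, N m; "ee_pos": TCP position; "orientation": TCP orientation; "contact_force": force on the tool from outside, world axes, zero at the start; "moment": the same for the moment, N m; "width": finger opening in m.
Only numpy, scipy, OpenCV 4.12 (cv2) and the standard library are available. Lean on these libraries where they do the work, as an engineer would, in place of code of your own. Each camera call takes 0.05 s, during which the arm holds its last target. There are 200 camera calls.

## Task

The splined axle stand has been knocked over; set it upright again on its square foot on the bench and let go of it. Then pick up the crankset by the balance point of its crank arm (the chainring end is the heavy one) and, keeping it level all the way, hold it with the eye straight over the nose of the stand and a few centimetres clear of it, so that I can grease the splines before it goes on. Finish while still holding it there, level and still; it must never touch the stand, and the loose things lying round about stay where they are.

Things in the scene. Friction and masses are not known exactly. Their poses are not given: they have to be found in the camera images.
- stand: axle stand, 0.7 kg: square grey foot 70 x 70 x 12 mm; on it a steel column 26 mm in diameter (root flared to 40 mm), a shoulder 32 mm in diameter 92 to 100 mm up and a splined nose 20 mm in diameter to 130 mm. Origin: centre of the foot's underside; z along the column to the nose. At first it lies on a side of the foot and on the shoulder, nose to the right, sloping 12 degrees down
- stand_mid (a point): point on the axis of the stand's column 55 mm above the underside of the foot, in the middle of the bare column: a good place to grip. Axes as the stand's. The stand's centre of mass is 36 mm above the underside: let go less than 30 degrees out of upright with an edge of the foot on the bench, it settles upright by itself
- stand_nose (a point): centre of the top of the stand's nose, 130 mm above the underside of the foot; axes as the stand's
- crankset: bicycle crankset, 0.6 kg, lying on its chainring, outer face up: ring 150 mm across, 5 mm thick; five-arm spider, up to 14 mm high; in the middle the eye, a boss 42 mm across, 39 mm high, with a 24 mm through hole. The crank arm (straight, 25 mm wide, from 22 to 38 mm up) ends 185 mm from the eye. Origin: eye's axis, underside of the ring; x along the crank arm away from the eye, z up
- crank_balance (a point): balance point of the crankset: on the crank arm, 50 mm from the eye's axis, half-way up the arm's thickness (30 mm above the underside of the ring). Axes as the crankset's. A finger goes on each side of the arm and they close across it; beside the arm there is only the ring, 5 mm high, below (the spider's arms lie under the crank arm and 72 and 144 degrees to either side)
- crank_eye (a point): centre of the underside of the eye's through hole, 1 mm above the underside of the ring; axes as the crankset's
- grease_tub: bystander: white tub with a screw lid, 70 mm in diameter and 58 mm high, loose, beyond the stand; origin at the centre of its underside
- tape_measure: bystander: tape measure, 65 x 82 x 36 mm, loose, at the front edge of the bench; origin at the centre of its underside
- hub_front: bystander: front wheel hub, 42 x 100 x 42 mm, loose, lying to the right of the crankset; origin at the centre of its underside

How it is judged:
By the outcome, as a careful person would: the job done as asked, in the order asked, and still so for the second after the job is handed in, while the arm keeps its last pose, push and grip.
It also fails if it takes over 64 s, if anything falls off the work surface, if the arm or the gripper's body presses on something with over 40 N, if the wrist force passes 120 N, or if a joint passes its speed limit or range.

## Working session

There is one attempt and no reset: what is moved stays moved. The work goes in short steps, Python scripts to look and compute and a tool call to move; the robot and the scene stay as the last step left them, time stands still between calls to the robot, and variables do not carry over. Pictures are saved under pics/ and viewed, about 8 in all and at most 12, crops included, and the job is handed in when it is done.

Besides the shell and the picture viewer there is one more tool, called in YAML: its name, and indented under it one key for each argument. move_arm: Moves the arm, as the interface text tells. Its arguments: {"type":"object","properties":{"targets":{"type":"array","items":{"type":"object","properties":{"x":{"type":"number"},"y":{"type":"number"},"z":{"type":"number"},"rx":{"type":"number"},"ry":{"type":"number"},"rz":{"type":"number"}}}},"claw":{"type":"number"},"grip_force":{"type":"number"}},"required":["targets"]}

```bash
mkdir -p pics; cat > h.py <<'E'
import numpy as np, cv2, sys
from workcell import robot
from scipy.spatial.transform import Rotation as R
def cam(n):
    c=robot.read_camera(n); c['R']=cv2.Rodrigues(np.array(c['rvec'],float))[0]; c['t']=np.array(c['tvec'],float).ravel(); c['K']=np.array(c['camera_matrix']);return c
def plane(c,u,v,z):
    d=c['R'].T@(np.linalg.inv(c['K'])@np.array([u,v,1.])); o=-c['R'].T@c['t']; return o+d*(z-o[2])/d[2]
def proj(c,P):
    return cv2.projectPoints(np.array(P,float).reshape(-1,3),np.array(c['rvec'],float),c['t'],c['K'],None)[0].reshape(-1,2)
def save(c,f,crop=None,s=1):
    im=c['frame'][:,:,::-1]
    if crop: im=im[crop[1]:crop[3],crop[0]:crop[2]]
    cv2.imwrite('pics/'+f,cv2.resize(im,None,fx=s,fy=s,interpolation=cv2.INTER_CUBIC))
def st():
    s=robot.read_state(); print({k:np.round(s[k],3).tolist() for k in ['clock','joint_positions','ee_pos','orientation','contact_force','moment','width']}); print(R.from_quat(s['orientation']).as_matrix().round(3).tolist()); return s
E
python3 - <<'E'
from h import *
st()
for n in ['top','scene']:
    c=cam(n); save(c,n+'0.png',s=1.4); print(n,(-c['R'].T@c['t']).round(3),c['R'].round(3).tolist(),c['K'].round(1).tolist())
E
```

```text
{'clock': 0.0, 'joint_positions': [-1.142, 0.469, -0.049, 1.534, 0.024, 1.141, -0.082], 'ee_pos': [0.298, 0.605, 0.23], 'orientation': [0.849, 0.528, -0.001, 0.001], 'contact_force': [0.594, 0.029, 0.061], 'moment': [0.026, 0.021, 0.034], 'width': 0.085}
[[0.442, 0.897, -0.001], [0.897, -0.442, -0.002], [-0.002, 0.0, -1.0]]
top [ 0.326 -0.149  1.006] [[-0.004, -1.0, -0.006], [-0.983, 0.005, -0.181], [0.181, 0.005, -0.983]] [[399.6, 0.0, 281.1], [0.0, 399.6, 205.1], [0.0, 0.0, 1.0]]
scene [ 0.073 -0.89   0.74 ] [[0.867, -0.499, 0.009], [-0.294, -0.525, -0.799], [0.403, 0.689, -0.602]] [[497.1, 0.0, 274.4], [0.0, 497.1, 204.1], [0.0, 0.0, 1.0]]
```

View pics/top0.png

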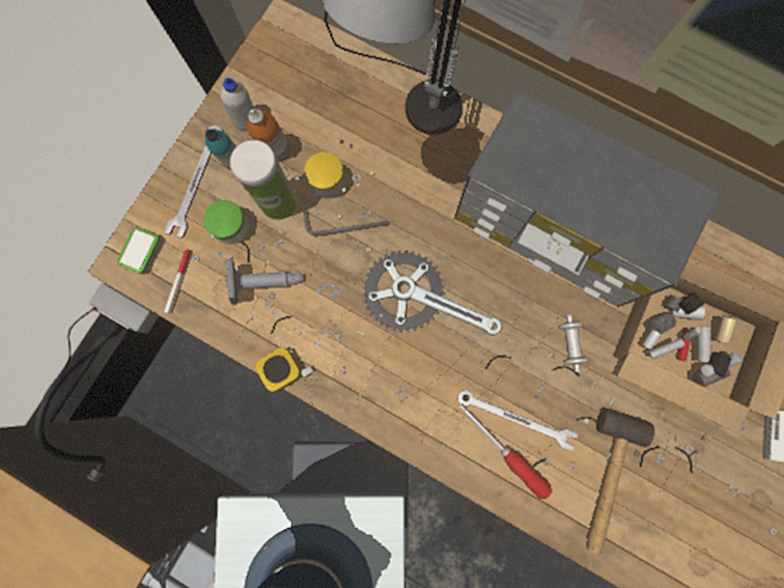

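View pics/scene0.png

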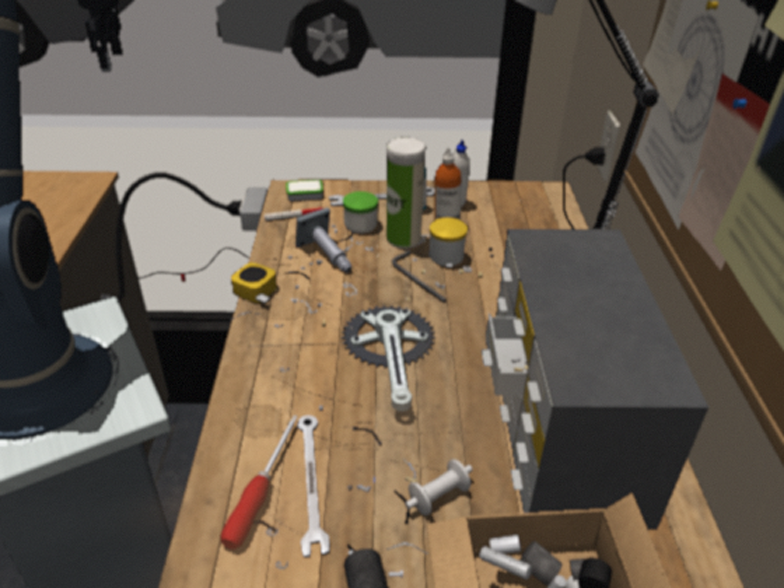

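Top view: the stand's foot is at about (232,282) and its nose at (303,277). The crank eye is at (403,288) and the arm end at (495,326). The green tub is at (224,221) and the tape measure at (278,370). The scene view agrees. Now I'll measure these.

```bash
python3 - <<'E'
from h import *
c=cam('top'); s=cam('scene')
cv2.imwrite('pics/raw_top.png',c['frame'][:,:,::-1]);cv2.imwrite('pics/raw_scene.png',s['frame'][:,:,::-1])
for n,u,v,z in [('foot',232,282,.037),('nose',303,277,.009),('eye',403,288,.039),('armend',495,326,.038),('tub',224,221,.058),('tubyellow',325,170,.058),('tape',278,370,.036),('hub',573,343,.02),('card',138,250,.02),('pen',178,280,.01),('bottle base',272,210,0.0),('benchcorner',92,270,0),('benchfront',295,390,0),('benchfront2',420,470,0),('hexkey',315,232,0)]:
    print(n,plane(c,u/1.4,v/1.4,z).round(3))
a=c['frame'][150:255,120:380]; b=s['frame'][130:300,190:330]
A=cv2.resize(a[:,:,::-1],None,fx=3,fy=3,interpolation=cv2.INTER_CUBIC);B=cv2.resize(b[:,:,::-1],None,fx=2,fy=1.6,interpolation=cv2.INTER_CUBIC)
out=np.zeros((A.shape[0]+B.shape[0],780,3),np.uint8);out[:A.shape[0]]=A;out[A.shape[0]:,:B.shape[1]]=B
cv2.imwrite('pics/z1.png',out);print(out.shape)
E
```

```text
foot [0.515 0.141 0.037]
nose [0.529 0.02  0.009]
eye [ 0.503 -0.161  0.039]
armend [ 0.435 -0.32   0.038]
tub [0.621 0.154 0.058]
tubyellow [ 0.715 -0.023  0.058]
tape [0.361 0.054 0.036]
hub [ 0.407 -0.459  0.02 ]
card [0.579 0.32  0.02 ]
pen [0.525 0.247 0.01 ]
bottle base [0.66  0.083 0.   ]
benchcorner [0.546 0.411 0.   ]
benchfront [0.327 0.031 0.   ]
benchfront2 [ 0.191 -0.189  0.   ]
hexkey [0.617 0.001 0.   ]
(587, 780, 3)
```

View pics/z1.png

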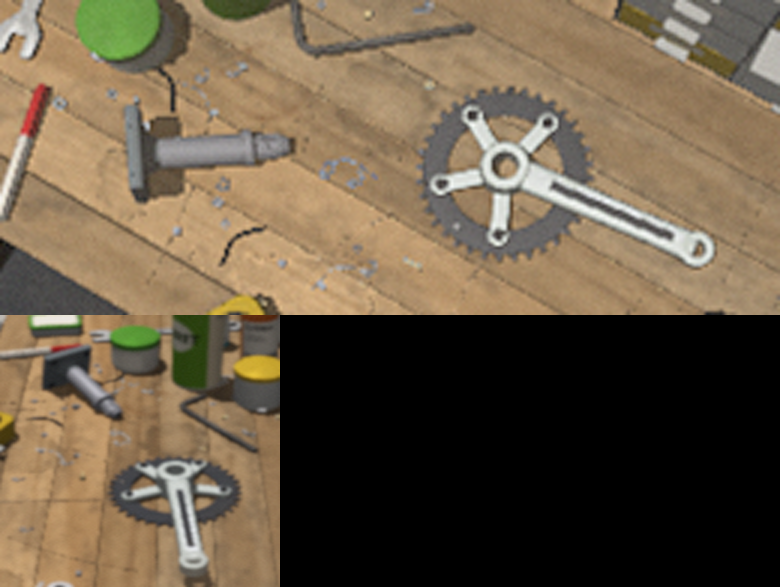

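```bash
python3 - <<'E'
from h import *
c=cam('top')
P=lambda u,v,z: plane(c,120+u/3-.33,150+v/3-.33,z)
h=lambda s:.0156+(100-s)*.001*np.sin(.2127)
a=P(160,152.5,h(14));b=P(250,147.5,h(97));n=P(292,145.5,h(129))
d=(n-a)[:2];L=np.linalg.norm(d);d/=L;print('col',a,b,n,L,'dir',d,np.degrees(np.arctan2(d[1],d[0])))
m=a[:2]+d*(55-14)*.001*.977;print('mid from a',m,'from nose',n[:2]-d*.075*.977)
# column mask centre line
e=P(504,165.5,.039);f=P(698,247.5,.038);print('eye',e,'end',f);q=(f-e)[:2];print(np.linalg.norm(q),np.degrees(np.arctan2(q[1],q[0])));q/=np.linalg.norm(q);print('bal',e[:2]+.05*q)
E
```

```text
col [0.51827242 0.12357606 0.03375458] [0.52564244 0.05274673 0.0162333 ] [0.52855234 0.01850978 0.00947811] 0.10556798546631378 dir [ 0.09737728 -0.99524754] -84.41183777669319
mid from a [0.52217306 0.08370943] from nose [0.52141702 0.09143654]
eye [ 0.50493193 -0.16086104  0.039     ] end [ 0.43679806 -0.31748659  0.038     ]
0.17080336201234728 -113.50957793096885
bal [ 0.48498681 -0.20671071]
```

move_arm:
  targets:
    - {"x": 40, "y": -50, "rz": -0.18}
    - {"x": 40, "y": -50, "rz": -0.18}
    - {"x": 40, "y": -50, "rz": -0.18}
    - {"x": 30, "y": -50, "rz": -0.18}
    - {"x": 30, "y": -50, "rz": -0.18}

```text
validation failed for argument at $.ta...
```

move_arm:
  targets:
    - {"x": 30, "y": -50, "rz": -0.1}
    - {"x": 13, "y": -50}
    - {"y": -50, "rx": 0.14}
    - {"y": -50, "rx": 0.14}
    - {"y": -50, "rx": 0.14}

```text
validation failed for argument at $.ta...
```

move_arm:
  targets:
    - {"x": 35, "y": -50, "z": 0, "rx": 0, "ry": 0, "rz": -0.18}
    - {"x": 35, "y": -50, "z": 0, "rx": 0, "ry": 0, "rz": -0.18}

```text
clock: 0.5
ee_pos: [0.3687, 0.5047, 0.231]
orientation: [0.931, 0.366, 0.0, 0.0]
contact_force: [0.1, -0.4, 0.5]
width: 0.0856
```

move_arm:
  targets:
    - {"x": 30, "y": -50, "z": 0, "rx": 0, "ry": 0, "rz": -0.15}
    - {"x": 30, "y": -50, "z": 0, "rx": 0, "ry": 0, "rz": -0.15}
    - {"x": 30, "y": -50, "z": 0, "rx": 0, "ry": 0, "rz": -0.15}
    - {"x": 30, "y": -50, "z": 0, "rx": 0, "ry": 0, "rz": -0.15}
    - {"x": 30, "y": -50, "z": 0, "rx": 0, "ry": 0, "rz": -0.056}

```text
clock: 1.12
ee_pos: [0.519, 0.2539, 0.2315]
orientation: [0.999, 0.047, 0.0, -0.0]
contact_force: [1.5, -0.0, -0.1]
width: 0.0854
```

move_arm:
  targets:
    - {"x": 8, "y": -45, "z": 0, "rx": 0.149, "ry": 0.0145, "rz": 0}
    - {"x": 0, "y": -45, "z": -10, "rx": 0.149, "ry": 0.0145, "rz": 0}
    - {"x": 0, "y": -45, "z": -20, "rx": 0.149, "ry": 0.0145, "rz": 0}
    - {"x": 0, "y": -40, "z": -30, "rx": 0.149, "ry": 0.0145, "rz": 0}
    - {"x": 0, "y": -38, "z": -40, "rx": 0, "ry": 0, "rz": 0}

```text
clock: 1.75
ee_pos: [0.5266, 0.0384, 0.1303]
orientation: [0.955, 0.043, -0.013, -0.293]
contact_force: [0.3, 0.0, -0.1]
width: 0.0854
```

move_arm:
  targets:
    - {"x": 0, "y": 0, "z": 0, "rx": 0, "ry": 0, "rz": 0}
    - {"x": 0, "y": 0, "z": 0, "rx": 0, "ry": 0, "rz": 0}

```text
clock: 2.0
ee_pos: [0.5266, 0.0443, 0.1321]
orientation: [0.955, 0.047, -0.014, -0.294]
contact_force: [-0.1, 0.8, 0.8]
width: 0.0854
```

```bash
python3 - <<'E'
from h import *
st();c=cam('wrist');save(c,'w1.png',s=1.4);print(c['K'].tolist(),(-c['R'].T@c['t']).round(3),c['R'].round(3).tolist())
E
```

```text
{'clock': 2.0, 'joint_positions': [-0.031, 0.467, 0.239, 1.965, -0.788, 1.08, 0.804], 'ee_pos': [0.527, 0.044, 0.132], 'orientation': [0.955, 0.047, -0.014, -0.294], 'contact_force': [-0.125, 0.773, 0.781], 'moment': [-0.557, -0.114, -0.007], 'width': 0.085}
[[0.995, 0.081, -0.055], [0.098, -0.823, 0.559], [0.0, -0.562, -0.827]]
[[325.19226210127806, 0.0, 278.22398899930994], [0.0, 325.19226210127806, 214.88467884116181], [0.0, 0.0, 1.0]] [0.529 0.035 0.298] [[0.995, 0.099, -0.001], [0.095, -0.961, -0.258], [-0.026, 0.257, -0.966]]
```

View pics/w1.png

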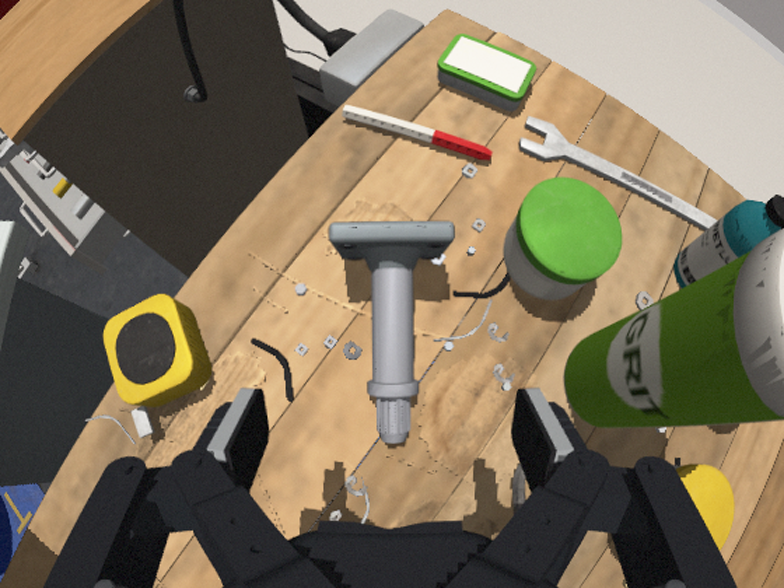

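The wrist view shows the column centred between the open fingers (column about x=393, finger midpoint about 390). The nose tip is at (393,440), the shoulder at (392,388) and the foot at (392,235). I'll refine with fisheye rays.

```bash
cat >> h.py <<'E'
def fplane(c,u,v,z):
    K=c['K'];x=np.array([u-K[0,2],v-K[1,2]]);r=np.hypot(*x);th=r/K[0,0]
    d=c['R'].T@np.array([*(np.sin(th)*x/max(r,1e-9)),np.cos(th)]); o=-c['R'].T@c['t']; return o+d*(z-o[2])/d[2]
E
python3 - <<'E'
from h import *
c=cam('wrist')
for n,u,v,z in [('nose tip',393,438,.0095),('shoulder',392,388,.017),('col',393,325,.027),('root',392,268,.034)]: print(n,fplane(c,u/1.4,v/1.4,z).round(4))
E
```

```text
nose tip [0.5323 0.0247 0.0095]
shoulder [0.5285 0.0557 0.017 ]
col [0.5254 0.0932 0.027 ]
root [0.5213 0.1272 0.034 ]
```

move_arm:
  targets:
    - {"x": -1, "y": 10, "z": -25, "rx": 0, "ry": 0, "rz": 0}
    - {"x": -1, "y": 15, "z": -30, "rx": 0, "ry": 0, "rz": 0}
    - {"x": -1, "y": 15, "z": -30, "rx": 0, "ry": 0, "rz": 0}
    - {"x": 0, "y": 10, "z": -20, "rx": 0, "ry": 0, "rz": 0}
    - {"x": 0, "y": 9, "z": -16, "rx": 0, "ry": 0, "rz": 0}

```text
clock: 2.72
ee_pos: [0.5237, 0.1046, 0.0109]
orientation: [0.955, 0.048, -0.014, -0.293]
contact_force: [0.8, 0.7, 0.0]
width: 0.0853
```

move_arm:
  targets:
    - {"x": 0, "y": 0, "z": 0, "rx": 0, "ry": 0, "rz": 0}
    - {"x": 0, "y": 0, "z": 0, "rx": 0, "ry": 0, "rz": 0}

```text
clock: 2.98
ee_pos: [0.524, 0.1022, 0.0115]
orientation: [0.955, 0.047, -0.014, -0.293]
contact_force: [-0.5, -0.7, 0.7]
width: 0.0855
```

```bash
python3 - <<'E'
from h import *
st();c=cam('wrist');save(c,'w2.png',s=1.0)
E
```

```text
{'clock': 2.975, 'joint_positions': [-0.048, 0.647, 0.126, 2.035, -0.967, 0.845, 0.957], 'ee_pos': [0.524, 0.102, 0.011], 'orientation': [0.955, 0.047, -0.014, -0.293], 'contact_force': [-0.475, -0.729, 0.723], 'moment': [-0.579, -0.039, -0.037], 'width': 0.085}
[[0.995, 0.081, -0.053], [0.097, -0.824, 0.558], [0.001, -0.561, -0.828]]
```

View pics/w2.png

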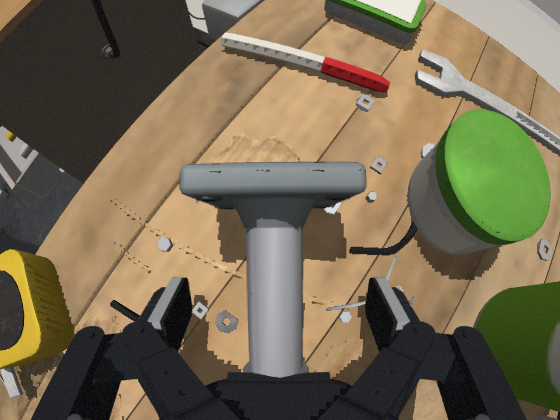

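The column runs between the fingers, which sit about mid-column and clear of the tub. I'll grip it.

move_arm:
  targets:
    - {"x": 0, "y": 0, "z": 0, "rx": 0, "ry": 0, "rz": 0}
    - {"x": 0, "y": 0, "z": 0, "rx": 0, "ry": 0, "rz": 0}
    - {"x": 0, "y": 0, "z": 0, "rx": 0, "ry": 0, "rz": 0}
    - {"x": 0, "y": 0, "z": 0, "rx": 0, "ry": 0, "rz": 0}
    - {"x": 0, "y": 0, "z": 0, "rx": 0, "ry": 0, "rz": 0}
  claw: 10
  grip_force: 70

```text
clock: 3.65
ee_pos: [0.5232, 0.1023, 0.0109]
orientation: [0.955, 0.047, -0.015, -0.293]
contact_force: [-1.3, -1.2, 3.9]
width: 0.0238
```

move_arm:
  targets:
    - {"x": 0, "y": 0, "z": 20, "rx": 0, "ry": 0, "rz": 0}
    - {"x": 0, "y": 0, "z": 30, "rx": 0, "ry": 0, "rz": 0}
    - {"x": 0, "y": 0, "z": 30, "rx": 0, "ry": 0, "rz": 0}
    - {"x": 0, "y": 0, "z": 20, "rx": 0, "ry": 0, "rz": 0}
    - {"x": 0, "y": 0, "z": 0, "rx": 0, "ry": 0, "rz": 0}

```text
clock: 4.28
ee_pos: [0.5239, 0.1022, 0.1118]
orientation: [0.955, 0.047, -0.013, -0.293]
contact_force: [-0.1, 0.2, -7.3]
width: 0.0243
```

move_arm:
  targets:
    - {"x": -3, "y": -7, "z": 0, "rx": -0.165, "ry": -0.016, "rz": 0}
    - {"x": -3, "y": -7, "z": 0, "rx": -0.165, "ry": -0.016, "rz": 0}
    - {"x": -3, "y": -7, "z": 0, "rx": -0.165, "ry": -0.016, "rz": 0}
    - {"x": -3, "y": -7, "z": 0, "rx": -0.165, "ry": -0.016, "rz": 0}
    - {"x": -3, "y": -7, "z": 0, "rx": -0.165, "ry": -0.016, "rz": 0}

```text
clock: 4.9
ee_pos: [0.5066, 0.0675, 0.11]
orientation: [0.992, 0.048, 0.004, 0.118]
contact_force: [-0.0, -0.8, -8.2]
width: 0.0237
```

```bash
python3 -c "
from h import *
st()"
```

```text
{'clock': 4.9, 'joint_positions': [-0.807, 0.422, 0.577, 2.052, 0.011, 0.773, -0.178], 'ee_pos': [0.507, 0.068, 0.11], 'orientation': [0.992, 0.048, 0.004, 0.118], 'contact_force': [-0.05, -0.78, -8.16], 'moment': [0.488, 0.154, -0.043], 'width': 0.024}
[[0.995, 0.094, 0.019], [0.096, -0.967, -0.234], [-0.003, 0.235, -0.972]]
```

move_arm:
  targets:
    - {"x": -2, "y": -7, "z": 5, "rx": -0.165, "ry": -0.016, "rz": 0}
    - {"x": -2, "y": -7, "z": 5, "rx": -0.165, "ry": -0.016, "rz": 0}
    - {"x": -2, "y": -7, "z": 5, "rx": -0.165, "ry": -0.016, "rz": 0}
    - {"x": -2, "y": -7, "z": 0, "rx": -0.165, "ry": -0.016, "rz": 0}
    - {"x": -2, "y": -7, "z": 0, "rx": -0.165, "ry": -0.016, "rz": 0}

```text
clock: 5.52
ee_pos: [0.4977, 0.0346, 0.1236]
orientation: [0.861, 0.042, 0.024, 0.506]
contact_force: [-0.3, -0.3, -7.0]
width: 0.0236
```

```bash
python3 -c "
from h import *
st()"
```

```text
{'clock': 5.525, 'joint_positions': [-1.242, 0.837, 0.844, 2.029, 0.454, 0.994, -0.703], 'ee_pos': [0.498, 0.035, 0.124], 'orientation': [0.861, 0.042, 0.024, 0.506], 'contact_force': [-0.253, -0.29, -7.001], 'moment': [2.155, 0.168, -0.049], 'width': 0.024}
[[0.995, 0.048, 0.085], [0.098, -0.485, -0.869], [-0.001, 0.873, -0.487]]
```

move_arm:
  targets:
    - {"x": 0, "y": 0, "z": 0, "rx": -0.11, "ry": -0.011, "rz": 0}
    - {"x": 0, "y": 0, "z": 0, "rx": 0, "ry": 0, "rz": 0}
    - {"x": 0, "y": 0, "z": 0, "rx": 0, "ry": 0, "rz": 0}

```text
clock: 5.9
ee_pos: [0.4981, 0.0324, 0.1252]
orientation: [0.833, 0.04, 0.026, 0.551]
contact_force: [-0.5, 0.6, -7.1]
width: 0.0239
```

```bash
python3 - <<'E'
from h import *
st();c=cam('scene');w=cam('wrist')
a=cv2.resize(c['frame'][90:260,170:340],(560,560),interpolation=cv2.INTER_CUBIC)
b=w['frame'][:,150:390]
out=np.zeros((560,800,3),np.uint8);out[:,:560]=a;out[:420,560:]=b
cv2.imwrite('pics/s2.png',out[:,:,::-1])
s=robot.read_state();M=R.from_quat(s['orientation']).as_matrix();g=np.array(s['ee_pos'])-.021*M[:,2];print('grasp',g)
for z in(-.055,.075): print(((proj(c,g+[0,0,z])-[170,90])*560/170).round())
E
```

```text
{'clock': 5.9, 'joint_positions': [-1.263, 0.912, 0.856, 2.017, 0.478, 1.031, -0.738], 'ee_pos': [0.498, 0.032, 0.125], 'orientation': [0.833, 0.04, 0.026, 0.551], 'contact_force': [-0.457, 0.551, -7.063], 'moment': [2.155, 0.227, -0.004], 'width': 0.024}
[[0.995, 0.037, 0.087], [0.095, -0.389, -0.916], [0.0, 0.921, -0.391]]
grasp [0.49643475 0.05106344 0.1342671 ]
[[197. 254.]]
[[189.  96.]]
```

View pics/s2.png

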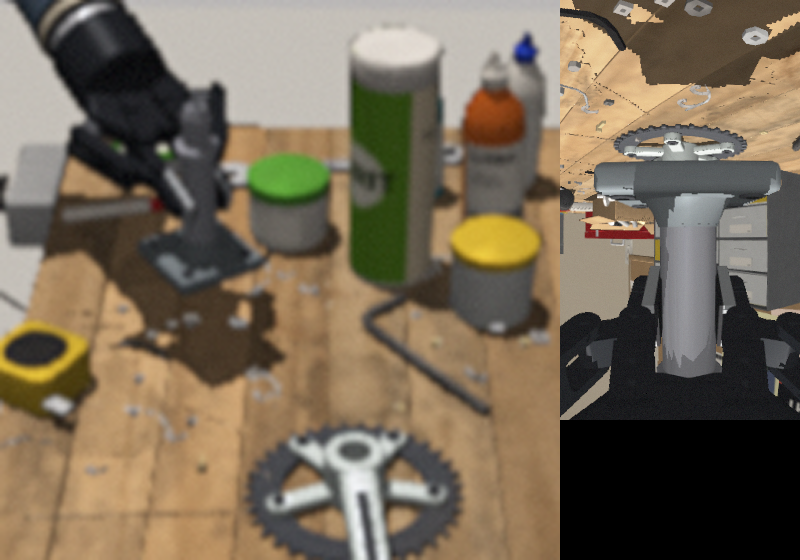

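The stand looks upright in the scene view: nose (197,95), base (204,252), against a predicted vertical from (189,96) to (197,254). I'll lower it until it touches.

move_arm:
  targets:
    - {"x": 0, "y": 0, "z": -20, "rx": 0, "ry": 0, "rz": 0}
    - {"x": 0, "y": 0, "z": -25, "rx": 0, "ry": 0, "rz": 0}
    - {"x": 0, "y": 0, "z": -15, "rx": 0, "ry": 0, "rz": 0}
    - {"x": 0, "y": 0, "z": -6, "rx": 0, "ry": 0, "rz": 0}
    - {"x": 0, "y": 0, "z": 0, "rx": 0, "ry": 0, "rz": 0}

```text
clock: 6.62
ee_pos: [0.4984, 0.0322, 0.0596]
orientation: [0.832, 0.04, 0.026, 0.553]
contact_force: [-0.3, -0.5, -6.3]
width: 0.0241
```

move_arm:
  targets:
    - {"x": 0, "y": 0, "z": -3, "rx": 0, "ry": 0, "rz": 0}
    - {"x": 0, "y": 0, "z": 0, "rx": 0, "ry": 0, "rz": 0}
    - {"x": 0, "y": 0, "z": -2, "rx": 0, "ry": 0, "rz": 0}
    - {"x": 0, "y": 0, "z": 0, "rx": 0, "ry": 0, "rz": 0}

```text
clock: 7.12
ee_pos: [0.4982, 0.0325, 0.0546]
orientation: [0.832, 0.04, 0.027, 0.552]
contact_force: [1.2, 0.1, -6.5]
width: 0.0242
```

move_arm:
  targets:
    - {"x": 0, "y": 0, "z": -2, "rx": 0, "ry": 0, "rz": 0}
    - {"x": 0, "y": 0, "z": 0, "rx": 0, "ry": 0, "rz": 0}
    - {"x": 0, "y": 0, "z": -1, "rx": 0, "ry": 0, "rz": 0}
    - {"x": 0, "y": 0, "z": 0, "rx": 0, "ry": 0, "rz": 0}

```text
clock: 7.62
ee_pos: [0.4983, 0.0323, 0.0519]
orientation: [0.832, 0.04, 0.026, 0.553]
contact_force: [0.5, 1.4, -5.3]
width: 0.0241
```

move_arm:
  targets:
    - {"x": 0, "y": 0, "z": -1, "rx": 0, "ry": 0, "rz": 0}
    - {"x": 0, "y": 0, "z": 0, "rx": 0, "ry": 0, "rz": 0}
    - {"x": 0, "y": 0, "z": 0, "rx": 0, "ry": 0, "rz": 0}

```text
clock: 8.0
ee_pos: [0.4982, 0.0322, 0.0516]
orientation: [0.832, 0.04, 0.026, 0.553]
contact_force: [-3.2, 5.5, 2.9]
width: 0.0236
```

move_arm:
  targets:
    - {"x": 0, "y": 0, "z": -1, "rx": 0, "ry": 0, "rz": 0}
    - {"x": 0, "y": 0, "z": 0, "rx": 0, "ry": 0, "rz": 0}
    - {"x": 0, "y": 0, "z": 0, "rx": 0, "ry": 0, "rz": 0}

```text
clock: 8.38
ee_pos: [0.4982, 0.0321, 0.0515]
orientation: [0.831, 0.039, 0.026, 0.554]
contact_force: [-3.5, 6.6, 8.4]
width: 0.0242
```

Contact made, with about 15 N on the foot. I'll open the fingers and retreat along the tool axis.

move_arm:
  targets:
    - {"x": 0, "y": 0, "z": 1, "rx": 0, "ry": 0, "rz": 0}
    - {"x": 0, "y": 0, "z": 0, "rx": 0, "ry": 0, "rz": 0}
    - {"x": 0, "y": 0, "z": 0, "rx": 0, "ry": 0, "rz": 0}
    - {"x": 0, "y": 0, "z": 0, "rx": 0, "ry": 0, "rz": 0}
    - {"x": 0, "y": 0, "z": 0, "rx": 0, "ry": 0, "rz": 0}
  claw: 60

```text
clock: 9.0
ee_pos: [0.4983, 0.0323, 0.0506]
orientation: [0.832, 0.04, 0.026, 0.553]
contact_force: [0.2, -0.1, 0.1]
width: 0.06
```

move_arm:
  targets:
    - {"x": 0, "y": 5, "z": 2, "rx": 0, "ry": 0, "rz": 0}
    - {"x": -2, "y": 20, "z": 9, "rx": 0, "ry": 0, "rz": 0}
    - {"x": -4, "y": 40, "z": 17, "rx": 0, "ry": 0, "rz": 0}
    - {"x": -4, "y": 40, "z": 25, "rx": 0, "ry": 0, "rz": 0}
    - {"x": 0, "y": 10, "z": 50, "rx": 0, "ry": 0, "rz": 0}

```text
clock: 9.62
ee_pos: [0.4881, 0.1513, 0.153]
orientation: [0.832, 0.043, 0.027, 0.552]
contact_force: [0.5, -0.0, 0.4]
width: 0.0601
```

```bash
python3 - <<'E'
from h import *
st();c=cam('scene');t=cam('top')
a=cv2.resize(c['frame'][90:230,170:310],(400,400),interpolation=cv2.INTER_CUBIC)
b=cv2.resize(t['frame'][130:270,130:270],(400,400),interpolation=cv2.INTER_CUBIC)
cv2.imwrite('pics/s3.png',np.hstack([a,b])[:,:,::-1])
E
```

```text
{'clock': 9.625, 'joint_positions': [-1.363, 0.89, 0.806, 1.855, 0.401, 1.28, -0.716], 'ee_pos': [0.488, 0.151, 0.153], 'orientation': [0.832, 0.043, 0.027, 0.552], 'contact_force': [0.502, -0.035, 0.359], 'moment': [0.897, 0.132, -0.009], 'width': 0.06}
[[0.995, 0.042, 0.093], [0.102, -0.386, -0.917], [-0.003, 0.921, -0.389]]
```

View pics/s3.png

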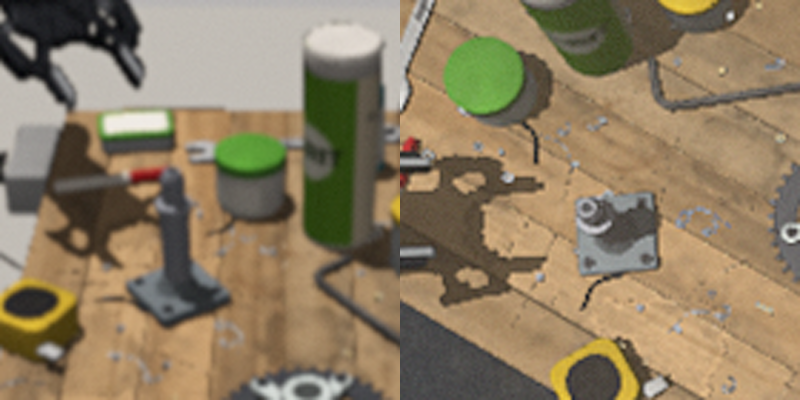

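The stand is upright on its foot and the gripper is clear. In the crops the nose top is at (174,172) in scene and (590,207) in top. Next I'll measure the nose and move over the crankset.

```bash
python3 - <<'E'
from h import *
t=cam('top');c=cam('scene')
k=140/400
print('nose top cam',plane(t,130+190*k-.3,130+207*k-.3,.13),'scene cam',plane(c,170+174*k-.3,90+172*k-.3,.13))
print('foot centre',plane(t,130+217*k-.3,130+233*k-.3,.012), 'scene foot', plane(c,170+179*k-.3,90+293*k-.3,.012))
E
```

```text
nose top cam [0.49523444 0.04447731 0.13      ] scene cam [0.49808828 0.04556709 0.13      ]
foot centre [0.49450701 0.04591939 0.012     ] scene foot [0.4937232  0.03832561 0.012     ]
```

move_arm:
  targets:
    - {"x": 0, "y": 0, "z": 55, "rx": 0, "ry": 0, "rz": 0}
    - {"x": 0, "y": 0, "z": 50, "rx": 0.16, "ry": 0.016, "rz": 0}
    - {"x": 0, "y": -20, "z": 25, "rx": 0.16, "ry": 0.016, "rz": 0}
    - {"x": 0, "y": -40, "z": 0, "rx": 0.16, "ry": 0.016, "rz": 0}
    - {"x": 0, "y": -50, "z": 0, "rx": 0.16, "ry": 0.016, "rz": 0}
  claw: 85

```text
clock: 10.45
ee_pos: [0.4883, 0.0372, 0.2832]
orientation: [0.965, 0.048, 0.012, 0.259]
contact_force: [1.5, -0.5, -0.2]
width: 0.0852
```

move_arm:
  targets:
    - {"x": 0, "y": -50, "z": 0, "rx": 0.16, "ry": 0.016, "rz": 0}
    - {"x": 0, "y": -50, "z": 0, "rx": 0.16, "ry": 0.016, "rz": 0}
    - {"x": 0, "y": -50, "z": 0, "rx": 0.16, "ry": 0.016, "rz": 0}
    - {"x": 0, "y": -50, "z": 0, "rx": 0.05, "ry": 0.005, "rz": -0.1}
    - {"x": 0, "y": -48, "z": 0, "rx": 0, "ry": 0, "rz": -0.16}

```text
clock: 11.08
ee_pos: [0.4863, -0.2061, 0.2822]
orientation: [0.996, -0.085, -0.007, 0.009]
contact_force: [0.1, -0.1, -0.0]
width: 0.085
```

move_arm:
  targets:
    - {"x": 0, "y": 0, "z": -40, "rx": 0, "ry": 0, "rz": -0.16}
    - {"x": 0, "y": 0, "z": -30, "rx": 0, "ry": 0, "rz": -0.08}
    - {"x": 0, "y": 0, "z": 0, "rx": 0, "ry": 0, "rz": 0}
    - {"x": 0, "y": 0, "z": 0, "rx": 0, "ry": 0, "rz": 0}

```text
clock: 11.58
ee_pos: [0.4879, -0.2035, 0.2136]
orientation: [0.98, -0.199, -0.007, 0.008]
contact_force: [-0.6, 0.8, -0.1]
width: 0.0848
```

```bash
python3 - <<'E'
from h import *
st();c=cam('wrist');save(c,'w3.png',s=1.4)
E
```

```text
{'clock': 11.575, 'joint_positions': [-0.505, 0.392, 1.053, 1.934, -0.369, 1.047, 0.306], 'ee_pos': [0.488, -0.204, 0.214], 'orientation': [0.98, -0.199, -0.007, 0.008], 'contact_force': [-0.641, 0.828, -0.094], 'moment': [0.006, -0.041, -0.027], 'width': 0.085}
[[0.92, -0.39, -0.018], [-0.391, -0.92, -0.014], [-0.011, 0.019, -1.0]]
```

View pics/w3.png

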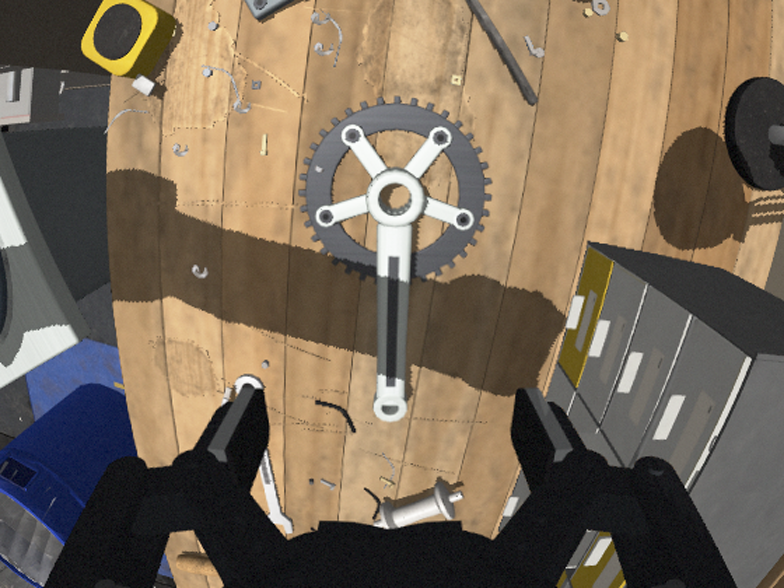

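The wrist view has the eye at (397,197) and the end hole at (389,407), with the crank arm nearly along the tool. I'll compute the correction.

```bash
python3 - <<'E'
from h import *
c=cam('wrist');t=cam('top')
e=fplane(c,397/1.4-.3,198/1.4-.3,.039);f=fplane(c,389.5/1.4-.3,407/1.4-.3,.038)
q=(f-e)[:2];a=np.arctan2(q[1],q[0]);print(e,f,np.linalg.norm(q),np.degrees(a),e[:2]+.05*q/np.linalg.norm(q))
M=R.from_quat(robot.read_state()['orientation']).as_matrix();print('tool x deg',np.degrees(np.arctan2(M[1,0],M[0,0])))
E
```

```text
[ 0.51065995 -0.16070898  0.039     ] [ 0.43937484 -0.31542061  0.038     ] 0.1703445251399515 -114.73841262823302 [ 0.48973615 -0.20612037]
tool x deg -22.99059860320326
```

move_arm:
  targets:
    - {"x": 0, "y": -3, "z": -50, "rx": 0.014, "ry": -0.018, "rz": -0.02}
    - {"x": 0, "y": 0, "z": -50, "rx": 0, "ry": 0, "rz": 0}
    - {"x": 0, "y": 0, "z": -50, "rx": 0, "ry": 0, "rz": 0}
    - {"x": 0, "y": 0, "z": -25, "rx": 0, "ry": 0, "rz": 0}
    - {"x": 0, "y": 0, "z": 0, "rx": 0, "ry": 0, "rz": 0}

```text
clock: 12.35
ee_pos: [0.4874, -0.2059, 0.0375]
orientation: [0.978, -0.209, -0.001, -0.001]
contact_force: [0.7, -0.2, 0.1]
width: 0.0851
```

```bash
python3 - <<'E'
from h import *
st();c=cam('wrist');save(c,'w4.png',s=1.0)
E
```

```text
{'clock': 12.35, 'joint_positions': [-0.267, 0.623, 0.791, 2.074, -0.679, 0.724, 0.544], 'ee_pos': [0.487, -0.206, 0.037], 'orientation': [0.978, -0.209, -0.001, -0.001], 'contact_force': [0.687, -0.166, 0.128], 'moment': [0.006, -0.003, 0.051], 'width': 0.085}
[[0.912, -0.409, -0.002], [-0.409, -0.913, 0.002], [-0.003, -0.001, -1.0]]
```

View pics/w4.png

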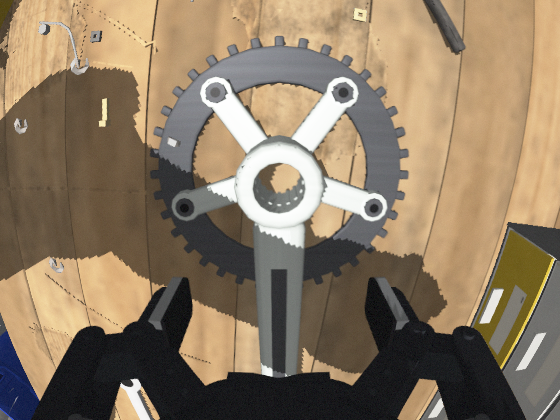

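Eye at (279,178), arm centred between the fingers at x≈279. I'll recheck the eye from this close.

```bash
python3 - <<'E'
from h import *
c=cam('wrist')
print(fplane(c,279,176,.039), fplane(c,280,160,.0025))
M=R.from_quat(robot.read_state()['orientation']).as_matrix()
e=fplane(c,279,176,.039); print('along arm dist', (np.array(robot.read_state()['ee_pos'])-e)[:2], 'axis', M[:2,1])
E
```

```text
[ 0.51181615 -0.15679415  0.039     ] [ 0.51284005 -0.15601235  0.0025    ]
along arm dist [-0.02299094 -0.04998781] axis [-0.40930318 -0.9123976 ]
```

move_arm:
  targets:
    - {"x": 1, "y": 2, "z": -15, "rx": 0, "ry": 0, "rz": 0}
    - {"x": 0, "y": 0, "z": -11, "rx": 0, "ry": 0, "rz": 0}
    - {"x": 0, "y": 0, "z": 0, "rx": 0, "ry": 0, "rz": 0}

```text
clock: 12.82
ee_pos: [0.4882, -0.2038, 0.0114]
orientation: [0.978, -0.209, -0.001, -0.001]
contact_force: [0.3, -0.3, 0.1]
width: 0.0852
```

move_arm:
  targets:
    - {"x": 0, "y": 0, "z": 0, "rx": 0, "ry": 0, "rz": 0}
    - {"x": 0, "y": 0, "z": 0, "rx": 0, "ry": 0, "rz": 0}
    - {"x": 0, "y": 0, "z": 0, "rx": 0, "ry": 0, "rz": 0}
    - {"x": 0, "y": 0, "z": 0, "rx": 0, "ry": 0, "rz": 0}
    - {"x": 0, "y": 0, "z": 0, "rx": 0, "ry": 0, "rz": 0}
  claw: 8
  grip_force: 100

```text
clock: 13.45
ee_pos: [0.4888, -0.2043, 0.0126]
orientation: [0.978, -0.209, -0.0, -0.001]
contact_force: [-0.5, 1.7, 6.3]
width: 0.0234
```

move_arm:
  targets:
    - {"x": 0, "y": 0, "z": 5, "rx": 0, "ry": 0, "rz": 0}
    - {"x": 0, "y": 0, "z": 10, "rx": 0, "ry": 0, "rz": 0}
    - {"x": 0, "y": 0, "z": 15, "rx": 0, "ry": 0, "rz": 0}
    - {"x": 0, "y": 0, "z": 0, "rx": 0, "ry": 0, "rz": 0}
    - {"x": 0, "y": 0, "z": 0, "rx": 0, "ry": 0, "rz": 0}

```text
clock: 14.08
ee_pos: [0.4887, -0.204, 0.0422]
orientation: [0.978, -0.209, -0.0, -0.001]
contact_force: [-0.2, 0.1, -6.3]
width: 0.0231
```

```bash
python3 - <<'E'
from h import *
st();c=cam('wrist');save(c,'w5.png')
E
```

```text
{'clock': 14.075, 'joint_positions': [-0.278, 0.616, 0.8, 2.073, -0.673, 0.73, 0.535], 'ee_pos': [0.489, -0.204, 0.042], 'orientation': [0.978, -0.209, -0.0, -0.001], 'contact_force': [-0.244, 0.141, -6.27], 'moment': [0.07, 0.028, 0.025], 'width': 0.023}
[[0.912, -0.409, -0.0], [-0.409, -0.912, 0.001], [-0.001, -0.001, -1.0]]
```

View pics/w5.png

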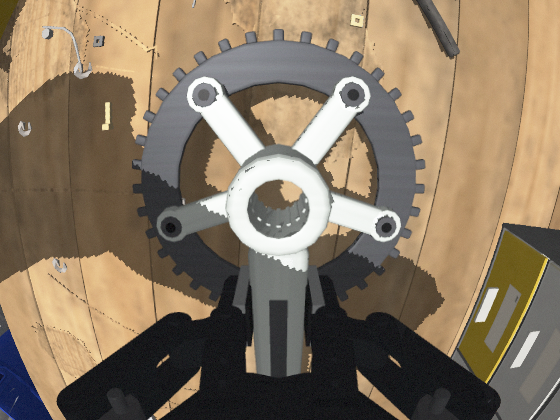

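The crankset is gripped and lifted about 30 mm, with very little moment. The eye is at (279,203) in line with the arm and the ring looks symmetric. I'll raise it smoothly.

move_arm:
  targets:
    - {"x": 0, "y": 0, "z": 10, "rx": 0, "ry": 0, "rz": 0}
    - {"x": 0, "y": 0, "z": 20, "rx": 0, "ry": 0, "rz": 0}
    - {"x": 0, "y": 0, "z": 25, "rx": 0, "ry": 0, "rz": 0}
    - {"x": 0, "y": 0, "z": 25, "rx": 0, "ry": 0, "rz": 0}
    - {"x": 0, "y": 0, "z": 25, "rx": 0, "ry": 0, "rz": 0}

```text
clock: 14.75
ee_pos: [0.4886, -0.2046, 0.1491]
orientation: [0.978, -0.21, 0.0, -0.001]
contact_force: [-0.3, -0.4, -5.9]
width: 0.023
```

move_arm:
  targets:
    - {"x": 0, "y": 0, "z": 25, "rx": 0, "ry": 0, "rz": 0}
    - {"x": 0, "y": 0, "z": 15, "rx": 0, "ry": 0, "rz": 0}
    - {"x": 0, "y": 0, "z": 5, "rx": 0, "ry": 0, "rz": 0}
    - {"x": -1, "y": 8, "z": 0, "rx": 0, "ry": 0, "rz": 0}
    - {"x": -1, "y": 15, "z": 0, "rx": 0, "ry": 0, "rz": 0}

```text
clock: 15.38
ee_pos: [0.4859, -0.1808, 0.1913]
orientation: [0.978, -0.21, -0.001, -0.001]
contact_force: [0.5, 0.5, -7.1]
width: 0.0234
```

move_arm:
  targets:
    - {"x": -1, "y": 20, "z": 0, "rx": 0, "ry": 0, "rz": 0}
    - {"x": -1, "y": 20, "z": 0, "rx": 0, "ry": 0, "rz": 0}
    - {"x": -1, "y": 20, "z": 0, "rx": 0, "ry": 0, "rz": 0}
    - {"x": -1, "y": 20, "z": 0, "rx": 0, "ry": 0, "rz": 0}
    - {"x": -1, "y": 20, "z": 0, "rx": 0, "ry": 0, "rz": 0}

```text
clock: 16.0
ee_pos: [0.4807, -0.0799, 0.1912]
orientation: [0.978, -0.209, -0.001, -0.0]
contact_force: [-0.1, 0.5, -5.2]
width: 0.0233
```

```bash
python3 -c "
from h import *
st()"
```

```text
{'clock': 16.0, 'joint_positions': [-0.794, 0.337, 1.086, 2.053, -0.366, 0.962, 0.063], 'ee_pos': [0.481, -0.08, 0.191], 'orientation': [0.978, -0.209, -0.001, -0.0], 'contact_force': [-0.111, 0.537, -5.173], 'moment': [-0.009, 0.019, -0.006], 'width': 0.023}
[[0.912, -0.409, -0.003], [-0.409, -0.912, 0.001], [-0.003, -0.0, -1.0]]
```

move_arm:
  targets:
    - {"x": -1, "y": 20, "z": 0, "rx": 0, "ry": 0, "rz": 0}
    - {"x": -1, "y": 20, "z": 0, "rx": 0, "ry": 0, "rz": 0}
    - {"x": -1, "y": 18, "z": 0, "rx": 0, "ry": 0, "rz": 0}
    - {"x": -1, "y": 12, "z": 0, "rx": 0, "ry": 0, "rz": 0}
    - {"x": 0, "y": 8, "z": 0, "rx": 0, "ry": 0, "rz": 0}

```text
clock: 16.62
ee_pos: [0.4772, -0.0026, 0.1917]
orientation: [0.978, -0.209, -0.001, -0.0]
contact_force: [0.3, -0.2, -5.9]
width: 0.023
```

move_arm:
  targets:
    - {"x": 0, "y": 2, "z": 0, "rx": 0, "ry": 0, "rz": 0}
    - {"x": 0, "y": 0, "z": 0, "rx": 0, "ry": 0, "rz": 0}
    - {"x": 0, "y": 0, "z": 0, "rx": 0, "ry": 0, "rz": 0}

```text
clock: 17.0
ee_pos: [0.4778, -0.0019, 0.1922]
orientation: [0.978, -0.21, -0.0, -0.0]
contact_force: [-0.9, 0.8, -6.9]
width: 0.0233
```

```bash
python3 - <<'E'
from h import *
st();c=cam('scene');t=cam('top');w=cam('wrist')
a=cv2.resize(c['frame'][80:220,170:310],(400,400),interpolation=cv2.INTER_CUBIC)
b=cv2.resize(t['frame'][130:270,130:270],(400,400),interpolation=cv2.INTER_CUBIC)
d=cv2.resize(w['frame'][100:310,210:350],(133,200));
out=np.zeros((600,800,3),np.uint8);out[:400]=np.hstack([a,b]);out[400:,:133]=d;cv2.imwrite('pics/s4.png',out[:,:,::-1])
E
```

```text
{'clock': 17.0, 'joint_positions': [-0.984, 0.315, 1.107, 2.074, -0.349, 0.953, -0.113], 'ee_pos': [0.478, -0.002, 0.192], 'orientation': [0.978, -0.21, -0.0, -0.0], 'contact_force': [-0.932, 0.783, -6.93], 'moment': [-0.02, -0.037, -0.01], 'width': 0.023}
[[0.912, -0.411, -0.0], [-0.411, -0.912, 0.001], [-0.0, -0.001, -1.0]]
```

View pics/s4.png

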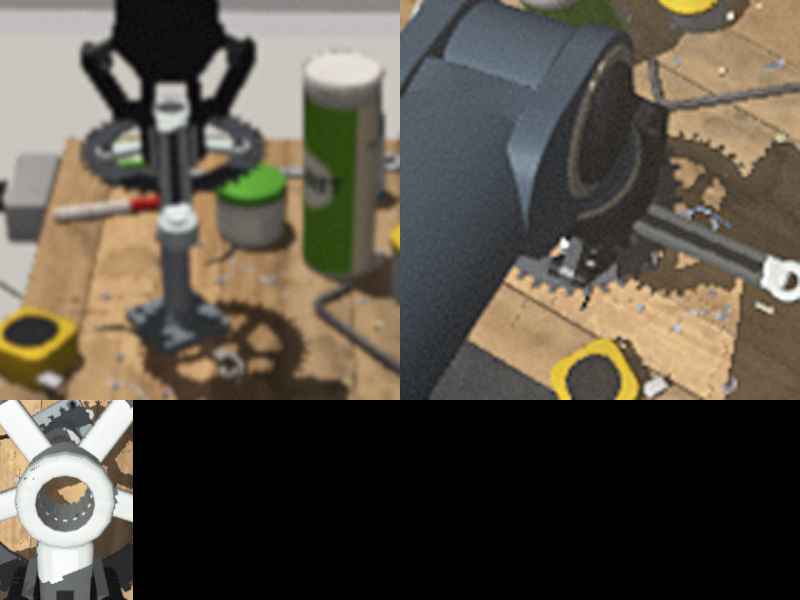

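Scene crop: eye top at (171,105), arm end at (178,215), stand nose just hidden behind the arm's end. I'll check the eye position and level from these.

```bash
python3 - <<'E'
from h import *
c=cam('scene');w=cam('wrist');t=cam('top');k=.35
g=lambda u,v:(170+u*k-.3,80+v*k-.3)
s=robot.read_state();p=np.array(s['ee_pos']);z0=p[2]-.0126
e=plane(c,*g(171,104),z0+.039);print('eye scene',e,'offset',e-p)
M=R.from_quat(s['orientation']).as_matrix();ax=M[:,1]
n=np.array([.4967,.045,.13])
for th in(-3,0,3):   # pitch of the arm about the grasp, deg
    r=R.from_rotvec(np.radians(th)*M[:,0])
    f=lambda s_,h_,lat=0:p+r.apply(ax*(s_-.049)+M[:,0]*lat+np.array([0,0,h_+z0-p[2]]))
    print(th,[((proj(c,f(*q))[0]-[170,80])/k).round(1).tolist() for q in[(0,.039),(.172,.038),(0,.005,.075),(0,.005,-.075),(-.075,.005),(.185,.03)]])
f=plane(t,130+(788-400)*k-.3,130+283*k-.3,z0+.038);print('end hole top cam',f,f-p, ax*(.171-.049))
# wrist
import numpy as np
im=w['frame'];hsv=cv2.cvtColor(im,cv2.COLOR_RGB2HSV)
print('eye wrist',fplane(w,210+64*140/133,100+502*1.05-420,z0+.039)-p)
print('nose proj in scene crop',((proj(c,n)-[170,80])/k))
E
```

```text
eye scene [0.49970357 0.04550863 0.21855681] offset [0.02195036 0.0469653  0.0264    ]
-3 [[169.4, 107.0], [175.7, 210.5], [263.7, 142.2], [78.0, 149.5], [169.0, 107.5], [176.7, 229.6]]
0 [[169.3, 104.8], [176.1, 219.4], [263.6, 139.1], [77.7, 146.4], [168.7, 100.3], [177.2, 239.1]]
3 [[169.2, 102.7], [176.6, 228.2], [263.5, 136.1], [77.5, 143.4], [168.3, 93.2], [177.7, 248.3]]
end hole top cam [ 0.42388382 -0.11442416  0.21755681] [-0.05386939 -0.1129675   0.0254    ] [-0.05001334 -0.11127736 -0.00012494]
eye wrist [0.02049515 0.04414237 0.0264    ]
nose proj in scene crop [[171.93724141 200.43724939]]
```

The scene end-hole reading hints at a 1–2° nose-up pitch of the arm end. I'll measure that better by comparing the bolt centres in the wrist image before gripping (crank at rest, so level) and now.

```bash
cat > lev.py <<'E'
from h import *
from scipy.optimize import least_squares
def cents(g,pts,rad):
    o=[]
    for (u,v) in pts:
        for _ in range(3):
            u0,v0=int(round(u)),int(round(v));p=g[v0-rad:v0+rad+1,u0-rad:u0+rad+1].astype(float)
            yy,xx=np.mgrid[-rad:rad+1,-rad:rad+1];m=(p<(p.min()+p.max())/2)*(xx**2+yy**2<=rad**2)
            u,v=u0+(m*xx).sum()/m.sum(),v0+(m*yy).sum()/m.sum()
        o.append((u,v))
    return np.array(o)
def fproj(w,P):
    q=P@w['R'].T+w['t'];r=np.hypot(q[:,0],q[:,1]);th=np.arctan2(r,q[:,2]);return w['K'][[0,1],[2,2]]+w['K'][0,0]*(th/r)[:,None]*q[:,:2]
E
python3 - <<'E'
from lev import *
gray=lambda f:cv2.cvtColor(cv2.imread(f),cv2.COLOR_BGR2GRAY)
b4=[(215,92),(343,91),(184,208),(374,208)];b5=[(204,95),(353,95),(170,228),(386,227)]
c4=cents(gray('pics/w4.png'),b4,7);c5=cents(gray('pics/w5.png'),b5,8)
w=cam('wrist');g=cv2.cvtColor(w['frame'],cv2.COLOR_RGB2GRAY);cn=cents(g,b5,8)
print(c4.round(1).tolist(),c5.round(1).tolist(),cn.round(1).tolist())
s=robot.read_state();p=np.array(s['ee_pos']);M=R.from_quat(s['orientation']).as_matrix()
# the wrist camera is rigid with the tool: express everything in tool-fixed upright axes (x=jaw, y=arm dir, z up) via current cam
ax=np.c_[M[:,0],M[:,1],[0,0,1]]
def back(px,h):  # rays to height h above TCP -> local coords
    return np.array([(fplane(w,u,v,p[2]+h)-p)@ax for u,v in px])
for hb in (.010,.013):
  L4=back(c4,hb-.0375)      # level crank before gripping
  L4[:,2]+=.0375-.0126      # heights rel. to TCP after gripping
  for nm,cc in(('w5',c5),('now',cn)):
    def res(v): 
        P=R.from_rotvec([v[0],0,v[1]]).apply(L4)+[v[2],v[3],0]
        return (fproj(w,p+P@ax.T)-cc).ravel()
    for free in (1,):
        o=least_squares(res,[0]*4);print(hb,nm,'pitch deg',np.degrees(o.x[0]).round(2),'yaw',np.degrees(o.x[1]).round(2),'shift mm',(o.x[2:]*1e3).round(2),'rms px',np.sqrt(np.mean(o.fun**2)).round(2))
    def r6(v):
        P=R.from_rotvec(v[:3]).apply(L4)+v[3:]
        return (fproj(w,p+P@ax.T)-cc).ravel()
    o=least_squares(r6,[0]*6);print('   6dof',np.degrees(o.x[:3]).round(2),(o.x[3:]*1e3).round(2),np.sqrt(np.mean(o.fun**2)).round(2))
c=cam('scene');cv2.imwrite('pics/s5.png',cv2.resize(c['frame'][95:195,185:285][:,:,::-1],(600,600),interpolation=cv2.INTER_CUBIC))
E
```

```text
[[215.0, 92.0], [343.0, 91.0], [184.0, 208.0], [374.0, 208.0]] [[204.0, 95.0], [353.0, 95.0], [170.0, 228.0], [386.0, 227.0]] [[203.0, 96.0], [353.0, 94.0], [170.0, 228.0], [386.0, 227.0]]
0.01 w5 pitch deg 0.34 yaw 0.09 shift mm [-0.49  2.32] rms px 0.52
   6dof [-0.04  1.12  0.2 ] [-0.34  2.37 -0.37] 0.34
0.01 now pitch deg -0.12 yaw -0.14 shift mm [-0.37  2.33] rms px 0.43
   6dof [-1.05  0.48 -0.1 ] [-0.31  2.44 -0.98] 0.31
0.013 w5 pitch deg 0.75 yaw 0.09 shift mm [-0.48  2.27] rms px 0.55
   6dof [-0.04  1.12  0.2 ] [-0.39  2.33 -0.8 ] 0.34
0.013 now pitch deg 0.3 yaw -0.14 shift mm [-0.35  2.25] rms px 0.49
   6dof [-1.05  0.48 -0.1 ] [-0.32  2.34 -1.43] 0.31
```

View pics/s5.png

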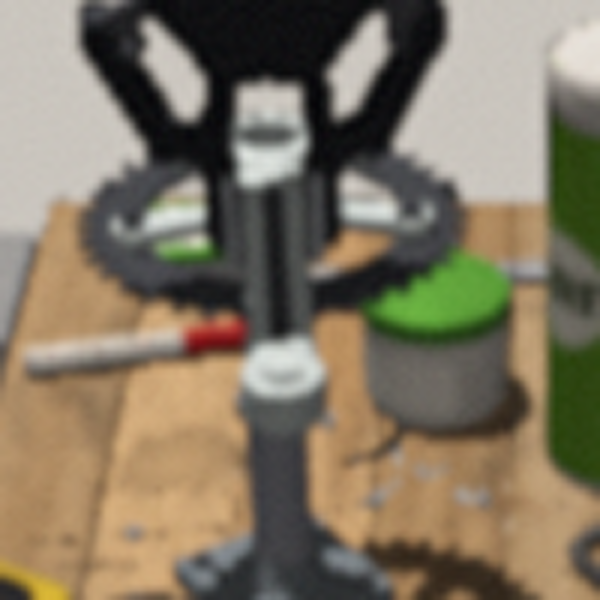

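The scene zoom shows the eye hole at (269,132) and the end hole at (281,376). The level prediction for the end hole is (280,371), so the crankset is level within about 0.5°, and the wrist check agrees with no slip. I'll make a small trim, lower to about 37 mm clearance, then settle.

move_arm:
  targets:
    - {"x": -0.5, "y": 0.5, "z": -3, "rx": 0, "ry": 0, "rz": 0}
    - {"x": -0.5, "y": 0.5, "z": -5, "rx": 0, "ry": 0, "rz": 0}
    - {"x": -0.5, "y": 0.5, "z": -3, "rx": 0, "ry": 0, "rz": 0}
    - {"x": 0, "y": 0, "z": -2, "rx": 0, "ry": 0, "rz": 0}
    - {"x": 0, "y": 0, "z": 0, "rx": 0, "ry": 0, "rz": 0}

```text
clock: 18.02
ee_pos: [0.4762, 0.0002, 0.179]
orientation: [0.978, -0.209, -0.0, -0.0]
contact_force: [0.7, -0.5, -6.4]
width: 0.0233
```

move_arm:
  targets:
    - {"x": 0, "y": 0, "z": 0, "rx": 0, "ry": 0, "rz": 0}
    - {"x": 0, "y": 0, "z": 0, "rx": 0, "ry": 0, "rz": 0}
    - {"x": 0, "y": 0, "z": 0, "rx": 0, "ry": 0, "rz": 0}
    - {"x": 0, "y": 0, "z": 0, "rx": 0, "ry": 0, "rz": 0}
    - {"x": 0, "y": 0, "z": 0, "rx": 0, "ry": 0, "rz": 0}

```text
clock: 18.65
ee_pos: [0.4763, 0.0002, 0.1792]
orientation: [0.978, -0.209, -0.0, -0.001]
contact_force: [-0.0, 0.1, -5.7]
width: 0.0232
```

```bash
python3 - <<'E'
from lev import *
s=st();print('qd',np.abs(s['qd']).max())
w=cam('wrist');p=np.array(s['ee_pos']);n=np.array([.4967,.045,.13])
# eye hole seen in wrist: unchanged pixel? and where the nose should be
g=cv2.cvtColor(w['frame'],cv2.COLOR_RGB2GRAY)
e=fplane(w,278,203,p[2]-.0126+.039);print('eye wrist',e,'minus nose',e-n)
robot.close_job()
E
```

```text
{'clock': 18.65, 'joint_positions': [-0.968, 0.333, 1.088, 2.091, -0.372, 0.926, -0.095], 'ee_pos': [0.476, 0.0, 0.179], 'orientation': [0.978, -0.209, -0.0, -0.001], 'contact_force': [-0.041, 0.134, -5.74], 'moment': [0.026, 0.047, -0.001], 'width': 0.023}
[[0.912, -0.41, -0.0], [-0.41, -0.912, 0.001], [-0.001, -0.001, -1.0]]
qd 0.002412680230467883
eye wrist [0.49759923 0.04591459 0.20555955] minus nose [0.00089923 0.00091459 0.07555955]
the job is handed in; nothing more can be done
```

The stand is upright on its foot and released. The crankset is gripped at about its balance point and held still with its eye over the stand's nose. I handed the job in at about 18.7 s.

- **Position:** the last check put the eye about 1 mm from the nose axis in x and y. That check reused an eye pixel read from an earlier wrist image. The cameras disagreed by up to about 6 mm on the crankset's position before the pick and about 3 mm on the nose, so I averaged them.
- **Clearance:** about 37 mm between the nose and the underside of the eye. The crankset stayed well above the stand throughout.
- **Level:** two of three level readings agreed to within about 1°: the wrist view before and after gripping, and a close scene view. A first, coarser scene reading had suggested 1–2°. The wrist bolt readings were only good to about a pixel.
- **Hold:** force was steady at 5.7 N, about the crankset's weight, with almost no moment and the joints at rest.
- **Loose items:** I saw no contact with any of them, but did not measure their final positions.

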